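Stand the large round-bottomed nut jar in the ring on the scale

TASK

Weigh the larger of the two round-bottomed nut jars: take it out of its table collar and stand it upright, cap up, in the ring on the scale's pan. Set it down in the ring rather than dropping it, never let it tip over, and leave the smaller round-bottomed jar standing in its own collar.

Things in the scene. Friction and masses are not known exactly. Their poses are not given: they have to be found in the camera images.
- large_jar_mid (a point): Middle (half-way up) of the large round-bottomed jar of nuts: clear ball 66 mm wide, neck 34 mm, aluminium cap 40 mm wide, 24 mm tall; 107 mm tall in all, about 0.2 kg. z axis up to the cap: ball's bottom 54 mm below this point, cap 30 to 54 mm above it. Loose, starts upright in a white collar fixed to the table, 22 mm tall. Grip the cap from above. In a ring the ball can turn and stays as tilted as it is let go.
- small_jar_mid (a point): Middle (half-way up) of the small round-bottomed jar, to be left alone: same form, ball 50 mm wide, cap 32 mm wide and 18 mm tall, 76 mm tall in all. Loose, upright (z axis up) in a smaller white collar fixed to the table; the two jars' places may be swapped. All other jars about have straight sides and flat bottoms.
- scale_ring_top (a point): Centre of the top edge of the white ring on the round steel pan of the scale (low white box 220 x 200 mm, black display). Ring: open top, 64 mm outside, 54 mm inside, 22 mm tall, its top edge 72 mm above the table. Scale and ring are fixed. z axis up. Seated upright, the large jar's ball rests on the ring's inner edge, clear of the pan, and the jar's middle is 40 mm above this point.

How it is judged:
By the outcome, as a careful person would: the job done as asked, in the order asked, and still so for the second after the job is handed in, with the robot touching nothing.
It also fails if it takes over 45 s, if anything falls off the work surface, if the arm or the gripper's body presses on something with over 40 N, if the wrist force passes 120 N, or if a joint passes its speed limit or range.

ROBOT

A 6-joint arm with a two-finger parallel gripper is mounted at the origin on the work surface. World frame = base frame: x ahead of the robot, y to its left, z up, the work surface at z = 0. Lengths are in m, angles in rad, forces in N, time in s.
With the tool pointing down it reaches from about 0.3 to 0.875 m from the base axis. Payload 6.4 kg.
Tool frame: the origin (TCP) lies midway between the tips of the shut fingers; the grasp point (between the pads) lies 19 mm behind it (ctrl.tcp_to_grasp is the distance from the TCP to the grasp point, in m); z points along the fingers, y is the direction in which the jaws open and shut (so a half turn about z gives the same grasp; the last joint's range is limited). The gripper opens to 85 mm and grips with 20 to 120 N. Pads are 22 mm wide; open, the fingers measure 114 mm over their backs; the gripper's body (76 mm by 85 mm) begins 54 mm behind the grasp point. The pads swing forward as they close: fully open they stand 13 mm farther back than shut.
Start: joints at [1.135, 0.181, 1.607, -0, 1.354, -0.206], TCP at [0.131, 0.56, 0.204] pointing down, gripper open.
Joint ranges: [-2.99, 2.99], [-0.89, 2.07], [0.3, 2.58], [-1.14, 4.28], [0, 2.63], [-3.12, 3.12]. Speed limits (rad/s): [2.57, 2.57, 3.01, 3.14, 3.14, 3.14].

INTERFACE

Orientations are given as a unit quaternion [w, x, y, z].
In Python, from bench import monitor, imaging, order, spotter, ctrl gives the robot as it stands.
- The arm moves only by the shell command python3 -m pendant 'ROWS'. ROWS is JSON, a list that holds one entry, the list of rows, each a list of 5 numbers: the shift along the world's x, y, z in mm, then the turn about the world's z in degrees, then the finger opening in mm, from 0 to 85.4. A call has 1 to 8 rows; each row shifts and turns the commanded pose from where the row before left it; what a row does not reach is not made up. A row lasts 1/8 s, in which the tool goes at most 62.5 mm and 10.7 degrees, less where a joint would pass 70% of its speed; a pose out of reach is approached as far as the arm can. A call with a gripper value outside its range is refused whole. The fingers move at their own pace and stop on an object; the grip force is fixed at half the most. Time passes only in rows, so rows that do not move let the fingers close. It gives the time, the measured TCP pose, the force and the opening at its end, in the units of the state.
- monitor.get_obs(): the state, without advancing time (a new reading comes with each control period).
- imaging.camera(name): name is "scene" or "side" or "wrist"; returns a dict with "img" (400x640x3 uint8, red, green, blue), "vfov" (degrees; the focal length in pixels is half the picture's height over the tangent of half this angle, whatever the lens; pixels are square), "cx", "cy" (the principal point, pixels), "origin" and "orientation" of the camera in the world. Camera axes: x right, y down, z forward; pixel columns grow to the right and rows downward; lengths in m; the calibration is good to about 2 mm. A picture is of the moment at which its call begins. There is no depth.
- order.hand_in(): hands the job in, once; it reports no verdict.
Trained networks look in the newest picture that a camera, given by its name, has taken for a name from the list of things; names that differ only in an ending like _2 or _b are one class to them, and where a whole thing is asked for, a point or a joint stands for the part that bears it (a point fixed in the world has none). Each returns a list of dicts, best first, with "confidence" (0 to 1); they miss things now and then, are a little off and sometimes report something else, mostly with a low value. They report only what shows in the picture. A call takes as long as a camera call.
- spotter.recognise(camera, thing): "at" ([x, y, z] in m, in the coordinates of the camera as it stood for that picture, good to about 4 mm: the middle of the surface that is visible of it).
- spotter.tip_of(camera, thing): "at" ([x, y, z] in m, in the coordinates of the camera as it stood for that picture, good to about 4 mm: a listed point, or the origin of a listed thing).
The state is a dict: "time_s": time; "q": joint angles; "dq": joint speeds; "joint_efforts": joint torques, N m; "eef_pos": TCP position; "eef_rot": TCP orientation; "wrist_force": force on the tool from outside, world axes, zero at the start; "torque": the same for the moment, N m; "opening": opening from 0.0 (shut) to 1.0 (fully open).
Only numpy, scipy, OpenCV 4.12 (cv2) and the standard library are available. Lean on these libraries where they do the work, as an engineer would, in place of code of your own. Each camera call takes 0.05 s, during which the arm holds its last target. There are 200 camera calls.

## Working session

There is one attempt and no reset: what is moved stays moved. The work goes in short steps, Python scripts to look and compute and a shell command to move; the robot and the scene stay as the last step left them, time stands still between calls to the robot, and variables do not carry over. Pictures are saved under pics/ and viewed, about 8 in all and at most 12, crops included, and the job is handed in when it is done.

```bash
mkdir -p pics; cat > h.py <<'E'
import numpy as np, cv2
from bench import monitor, imaging, order, spotter, ctrl
from scipy.spatial.transform import Rotation as R
def rot(o):
    o=np.array(o,float)
    return o if o.shape==(3,3) else R.from_quat(o[[1,2,3,0]]).as_matrix()
def see(cam,name=None,things=()):
    c=imaging.camera(cam); M=rot(c["orientation"]); o=np.array(c["origin"])
    if name: cv2.imwrite(f"pics/{name}.png",c["img"][:,:,::-1])
    for t in things:
        for f in ("tip_of","recognise"):
            for d in getattr(spotter,f)(cam,t)[:3]:
                p=np.array(d["at"]); F=200/np.tan(np.radians(c["vfov"])/2)
                print(cam,t,f,(o+M@p).round(4),round(d["confidence"],2),"px",(p[0]/p[2]*F+c["cx"]).round(),(p[1]/p[2]*F+c["cy"]).round())
    return c,M,o
def ray(c,u,v,z):
    F=200/np.tan(np.radians(c["vfov"])/2);d=rot(c["orientation"])@np.array([(u-c["cx"])/F,(v-c["cy"])/F,1]);o=np.array(c["origin"])
    return o+d*(z-o[2])/d[2]
E
python3 - <<'E'
from h import *
T=("large_jar_mid","small_jar_mid","scale_ring_top")
for cam in ("scene","side","wrist"): 
    c,M,o=see(cam,cam+"0",T); print(cam,o.round(3),c["vfov"],M[:,2].round(2))
s=monitor.get_obs(); print(s["eef_pos"],s["eef_rot"],s["time_s"],ctrl.tcp_to_grasp)
a=[cv2.imread(f"pics/{n}0.png") for n in ("scene","side")]
E
```

```text
scene large_jar_mid tip_of [0.5296 0.3092 0.0588] 0.63 px 425.0 195.0
scene large_jar_mid recognise [0.5476 0.2923 0.0654] 0.93 px 424.0 197.0
scene small_jar_mid tip_of [0.5236 0.1075 0.046 ] 0.73 px 355.0 218.0
scene small_jar_mid recognise [0.5344 0.0991 0.0482] 0.56 px 354.0 221.0
scene scale_ring_top tip_of [ 0.5778 -0.29    0.0715] 0.92 px 199.0 273.0
scene scale_ring_top recognise [ 0.6148 -0.3068  0.0499] 0.94 px 197.0 294.0
scene scale_ring_top recognise [0.5476 0.2902 0.0651] 0.47 px 423.0 197.0
scene [ 1.414 -0.422  0.728] 42.84063564368578 [-0.76  0.37 -0.53]
side large_jar_mid tip_of [0.5346 0.3135 0.0589] 0.87 px 276.0 371.0
side small_jar_mid tip_of [0.5206 0.1018 0.0392] 0.68 px 308.0 264.0
side small_jar_mid recognise [0.5204 0.1162 0.0475] 0.62 px 307.0 267.0
side scale_ring_top tip_of [ 0.5832 -0.2975  0.0687] 0.66 px 302.0 146.0
side scale_ring_top recognise [ 0.5818 -0.2383  0.0387] 0.76 px 300.0 168.0
side scale_ring_top recognise [0.5276 0.3287 0.0637] 0.36 px 280.0 381.0
side [0.449 0.577 0.492] 55.5297176414175 [ 0.09 -0.82 -0.56]
wrist [0.053 0.578 0.373] 70.30206787882672 [ 0.3  -0.07 -0.95]
[0.1309656  0.55989473 0.20379862] [-4.42567098e-06  1.14660204e-01  9.93404770e-01 -5.37526211e-06] 1.05 0.0187
```

View pics/scene0.png

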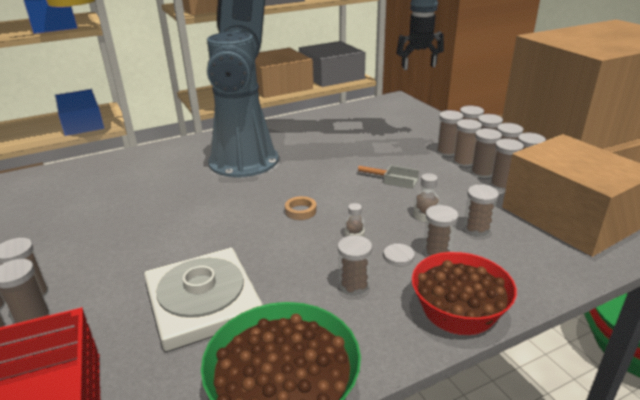

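View pics/side0.png

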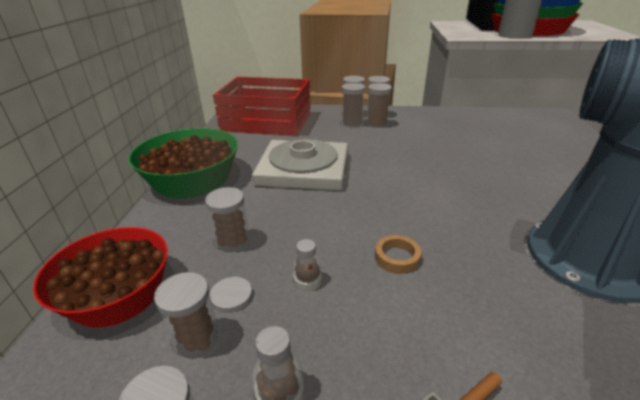

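Scene: the large jar is at about (427,195), the small one at (355,220) and the scale ring at (199,273). Side: the large jar's cap is at (274,340), with a flat-bottomed neighbour at (188,312). Next I'll check how close that neighbour is and move above the large jar.

```bash
python3 - <<'E'
from h import *
c=imaging.camera("scene");s=imaging.camera("side")
print("neighbour base",ray(c,438,252,0),ray(s,193,345,0),"other",ray(c,480,230,0),"scoop",ray(c,402,178,.01))
print("large cap top",ray(c,429,178,.113),ray(s,274,337,.113))
E
python3 -m pendant '[[[25,-15,10,0,85],[50,-31,10,0,85],[55,-34,0,0,85],[55,-34,0,0,85],[55,-34,0,0,85],[50,-31,0,0,85],[40,-25,0,0,85],[20,-15,0,0,85]]]'
```

```text
neighbour base [0.67948169 0.24141744 0.        ] [0.67902192 0.24658039 0.        ] other [0.65670609 0.38832917 0.        ] scoop [0.35757333 0.3618048  0.01      ]
large cap top [0.54132491 0.30736873 0.113     ] [0.53483845 0.3039555  0.113     ]
time_s: 2.15
eef_pos: [0.4776, 0.3425, 0.2237]
eef_rot: [0.0, 0.116, 0.993, -0.0]
wrist_force: [-1.0, 1.2, 0.4]
opening: 0.991
```

```bash
python3 - <<'E'
from h import *
see("wrist","w1",("large_jar_mid",)); print(monitor.get_obs()["eef_pos"])
E
```

```text
wrist large_jar_mid tip_of [0.5331 0.3131 0.0605] 0.56 px 303.0 229.0
wrist large_jar_mid recognise [0.5232 0.3165 0.071 ] 0.77 px 303.0 224.0
[0.47621192 0.34344906 0.2235456 ]
```

View pics/w1.png

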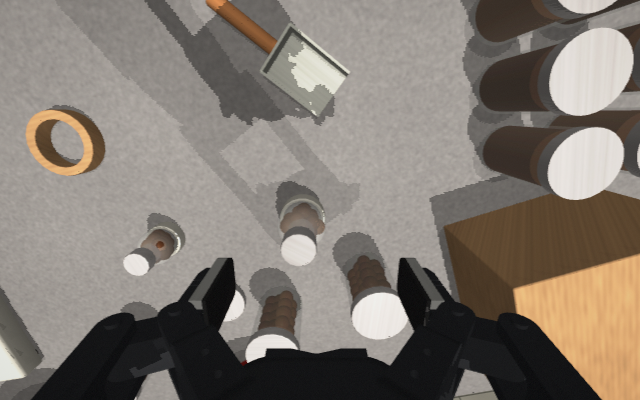

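Wrist view: the large jar's cap-top centre is at about (299,250), and there is clear space on both sides along the jaw direction. The nearest jars, at (272,330) and (375,310), are far enough away.

```bash
python3 - <<'E'
from h import *
c=imaging.camera("wrist");im=c["img"]
g=cv2.cvtColor(im,cv2.COLOR_RGB2HSV);m=((g[...,1]<25)&(g[...,2]>205)).astype(np.uint8)
n,l,st,ce=cv2.connectedComponentsWithStats(m)
for i in range(1,n):
    if st[i,4]>300: print(st[i],ce[i].round(1),ray(c,*ce[i],.115).round(4))
print(monitor.get_obs()["eef_pos"])
E
```

```text
[557   0  60  16 661] [585.    5.9] [0.3675 0.6016 0.115 ]
[ 549   30   82   87 5404] [589.7  73.3] [0.4223 0.6087 0.115 ]
[ 288   47   57   48 1327] [314.1  72.6] [0.3652 0.3685 0.115 ]
[ 548  129   74   72 4073] [584.4 164.8] [0.5071 0.6087 0.115 ]
[281 236  34  31 815] [297.7 251.2] [0.534  0.3101 0.115 ]
[123 255  25  22 414] [135.2 265.7] [0.5099 0.1306 0.115 ]
[224 292  20  30 322] [234.8 308.6] [0.5893 0.22   0.115 ]
[ 352  294   56   47 2011] [378.7 317.1] [0.6399 0.3819 0.115 ]
[246 336  50  26 633] [265.4 346.1] [0.6505 0.2393 0.115 ]
[  0 343  23  39 471] [  7.4 367.1] [ 0.6076 -0.0879  0.115 ]
[0.47537633 0.34417635 0.22361622]
```

```bash
python3 -m pendant '[[[25,-15,-20,0,85],[25,-13,-20,0,85],[8,-5,-10,0,85],[0,0,0,0,85]]]'
```

```text
time_s: 2.85
eef_pos: [0.5324, 0.3116, 0.173]
eef_rot: [-0.001, 0.115, 0.993, -0.0]
wrist_force: [0.0, -0.2, 0.6]
opening: 0.996
```

```bash
python3 - <<'E'
from h import *
see("wrist","w2",("large_jar_mid",)); c=imaging.camera("wrist")
g=cv2.cvtColor(c["img"],cv2.COLOR_RGB2HSV);m=((g[...,1]<25)&(g[...,2]>205)).astype(np.uint8)
n,l,st,ce=cv2.connectedComponentsWithStats(m)
for i in range(1,n):
    if st[i,4]>300: print(st[i],ce[i].round(1),ray(c,*ce[i],.115).round(4))
print(monitor.get_obs()["eef_pos"])
E
```

```text
wrist large_jar_mid tip_of [0.5344 0.3116 0.0605] 0.86 px 316.0 196.0
wrist large_jar_mid recognise [0.5271 0.3126 0.1026] 0.97 px 315.0 201.0
[ 284    0   83   53 2492] [328.3  18.7] [0.3964 0.3535 0.115 ]
[ 291  192   44   41 1377] [312.7 212.3] [0.534  0.3099 0.115 ]
[ 95 222  31  27 646] [110.1 235. ] [0.5144 0.1315 0.115 ]
[377 274  35  54 995] [391.5 304.3] [0.6424 0.3621 0.115 ]
[ 246  322   65   39 1557] [275.2 338.7] [0.6567 0.2424 0.115 ]
[0.53309593 0.31229602 0.17492331]
```

```bash
python3 -m pendant '[[[0,-1,-35,0,85],[1,-1,-35,0,85],[0,0,-17,0,85],[0,0,-7,0,85],[0,0,0,0,60],[0,0,0,0,50],[0,0,0,0,44],[0,0,0,0,44]]]'; python3 - <<'E'
from h import *
see("wrist","w3")
E
```

```text
time_s: 4.05
eef_pos: [0.5348, 0.3094, 0.0804]
eef_rot: [0.0, 0.115, 0.993, 0.0]
wrist_force: [0.3, -0.1, 0.2]
opening: 0.515
```

View pics/w3.png

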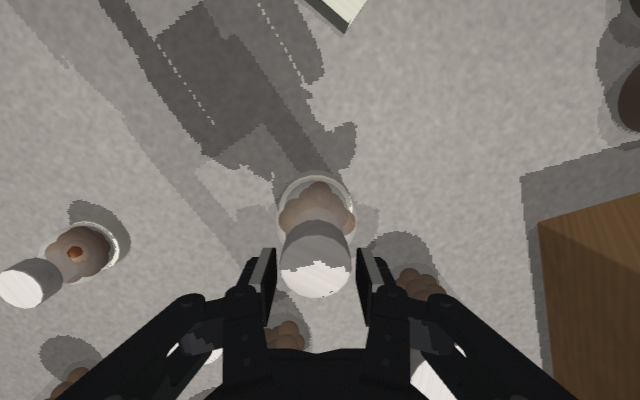

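The cap is at (315,262), centred between the pads (276 and 357). I'll close on it and lift a little.

```bash
python3 -m pendant '[[[0,0,0,0,40],[0,0,0,0,36],[0,0,0,0,30],[0,0,0,0,20],[0,0,0,0,20]]]'; python3 -m pendant '[[[0,0,10,0,20],[0,0,20,0,20],[0,0,35,0,20],[0,0,40,0,20],[0,0,25,0,20],[0,0,10,0,20],[0,0,0,0,20]]]'; python3 - <<'E'
from h import *
c=imaging.camera("side")
d=imaging.camera("scene")
cv2.imwrite("pics/l.png",np.hstack([cv2.resize(c["img"][120:400,180:400],None,fx=1.8,fy=1.8),cv2.resize(d["img"][60:340,330:550],None,fx=1.8,fy=1.8)])[:,:,::-1])
for n in ("side","scene"): see(n,None,("large_jar_mid",))
E
```

```text
time_s: 4.72
eef_pos: [0.5348, 0.3093, 0.0803]
eef_rot: [0.0, 0.115, 0.993, 0.0]
wrist_force: [-0.4, -1.5, 4.7]
opening: 0.429
time_s: 5.6
eef_pos: [0.5346, 0.3094, 0.2204]
eef_rot: [0.001, 0.115, 0.993, 0.0]
wrist_force: [-0.9, -0.8, -3.1]
opening: 0.428
side large_jar_mid tip_of [0.532  0.3112 0.1967] 0.79 px 269.0 292.0
side large_jar_mid recognise [0.5243 0.3279 0.1978] 0.84 px 273.0 305.0
scene large_jar_mid tip_of [0.5289 0.3075 0.1995] 0.7 px 429.0 144.0
scene large_jar_mid recognise [0.5461 0.294  0.1963] 0.73 px 429.0 149.0
```

View pics/l.png

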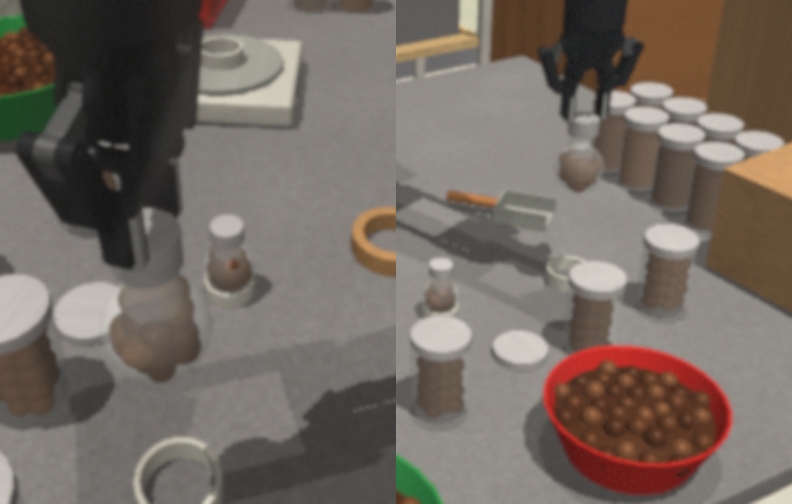

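The jar is held upright: side crop about (155,290), scene crop about (580,150). The collar is empty and the small jar is still standing. Next I'll carry it over near the scale.

```bash
python3 -m pendant '[[[0,-15,10,0,20],[0,-30,10,0,20],[-2,-45,0,0,20],[-3,-50,0,0,20],[-5,-55,0,0,20],[-5,-55,0,0,20],[-5,-55,0,0,20],[-5,-55,0,0,20]]]'; python3 -m pendant '[[[-5,-50,0,0,20],[-3,-45,0,0,20],[-2,-30,0,0,20],[0,-15,0,0,20],[0,0,0,0,20],[0,0,0,0,20]]]'; python3 - <<'E'
from h import *
see("wrist","w4",("scale_ring_top","large_jar_mid")); print(monitor.get_obs()["eef_pos"])
E
```

```text
time_s: 7.0
eef_pos: [0.5089, -0.0532, 0.2409]
eef_rot: [0.001, 0.115, 0.993, -0.0]
wrist_force: [0.7, -0.3, -1.8]
opening: 0.429
time_s: 7.75
eef_pos: [0.4995, -0.1897, 0.2399]
eef_rot: [-0.0, 0.114, 0.993, 0.0]
wrist_force: [0.0, -0.4, -2.2]
opening: 0.427
wrist scale_ring_top tip_of [ 0.5812 -0.2943  0.0727] 0.89 px 252.0 257.0
wrist scale_ring_top recognise [ 0.5283 -0.317   0.0522] 0.72 px 228.0 219.0
wrist large_jar_mid tip_of [ 0.4977 -0.188   0.2192] 0.77 px 317.0 226.0
wrist large_jar_mid recognise [ 0.4895 -0.1873  0.2595] 0.89 px 315.0 239.0
[ 0.4995965  -0.18983424  0.23985618]
```

View pics/w4.png

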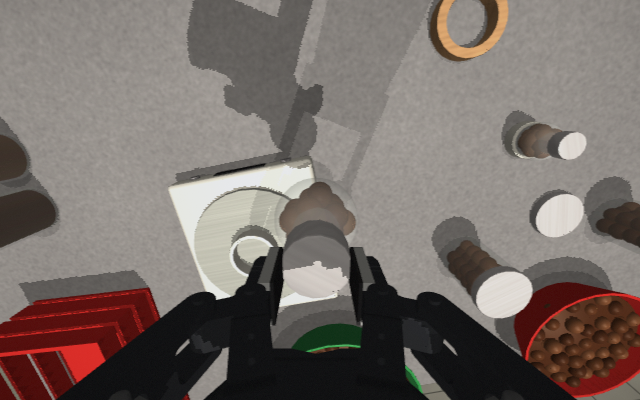

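The ring is at about (255,257), partly behind the left finger; the jar still hangs straight. All three cameras agree on the ring: (0.581,-0.294,0.072).

```bash
python3 - <<'E'
from h import *
print(ray(imaging.camera("wrist"),255,257,.072))
E
python3 -m pendant '[[[10,-14,-5,0,20],[21,-26,-15,0,20],[22,-28,-15,0,20],[18,-22,-15,0,20],[10,-14,-10,0,20],[0,0,0,0,20],[0,0,0,0,20]]]'; python3 - <<'E'
from h import *
T=("scale_ring_top","large_jar_mid")
for n in ("wrist","scene","side"): see(n,n+"5",T)
a=cv2.imread("pics/scene5.png")[150:330,120:290];b=cv2.imread("pics/side5.png")[50:230,220:390];
cv2.imwrite("pics/m.png",np.hstack([cv2.resize(x,None,fx=2.3,fy=2.3,interpolation=2) for x in (a,b)]))
print(monitor.get_obs()["eef_pos"])
E
```

```text
[ 0.58204599 -0.29136423  0.072     ]
time_s: 8.93
eef_pos: [0.5804, -0.2946, 0.1796]
eef_rot: [-0.0, 0.115, 0.993, 0.0]
wrist_force: [-0.4, -0.0, -1.8]
opening: 0.428
wrist large_jar_mid tip_of [ 0.5844 -0.2928  0.1598] 0.6 px 319.0 233.0
wrist large_jar_mid recognise [ 0.5689 -0.2903  0.1993] 0.97 px 318.0 236.0
scene scale_ring_top tip_of [ 0.58   -0.2921  0.0713] 0.92 px 198.0 274.0
scene scale_ring_top recognise [ 0.618  -0.3097  0.0476] 0.9 px 196.0 297.0
scene large_jar_mid tip_of [ 0.5766 -0.2962  0.1577] 0.92 px 189.0 239.0
scene large_jar_mid recognise [ 0.5946 -0.3     0.1611] 0.78 px 189.0 243.0
side scale_ring_top tip_of [ 0.5838 -0.2963  0.0685] 0.93 px 302.0 146.0
side scale_ring_top recognise [ 0.5777 -0.241   0.0379] 0.94 px 302.0 167.0
side large_jar_mid tip_of [ 0.578  -0.2942  0.1601] 0.74 px 302.0 112.0
side large_jar_mid recognise [ 0.5792 -0.2752  0.1564] 0.97 px 301.0 116.0
[ 0.58044812 -0.29467622  0.1797694 ]
```

View pics/m.png

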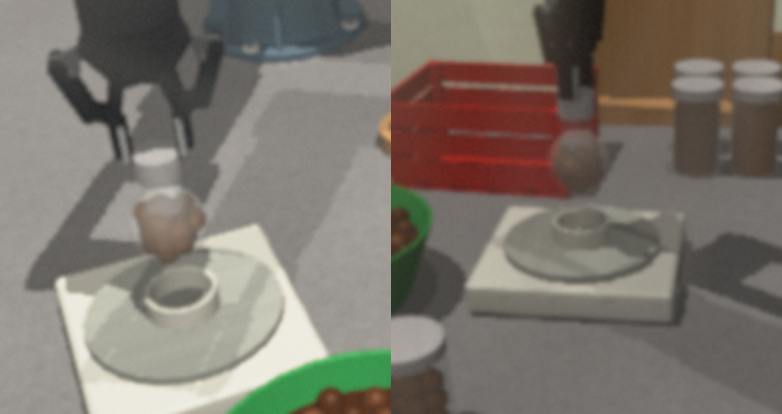

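View pics/wrist5.png

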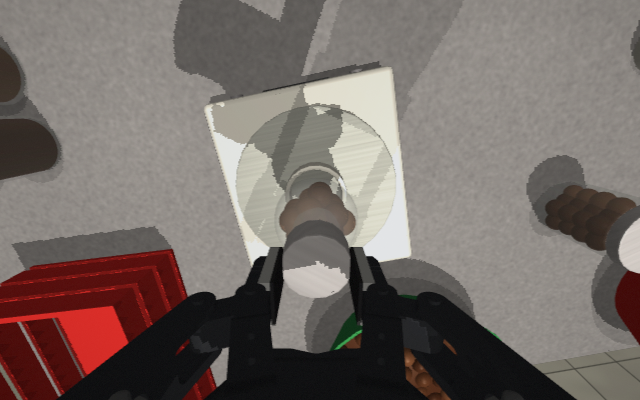

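The wrist view shows the ring behind the ball at (316,185). I'll check relative alignment by reprojecting before lowering.

```bash
python3 - <<'E'
from h import *
for n,rp,jp in (("scene",(198.5,273.5),(189,239)),("side",(302,146),(302,112))):
    c=imaging.camera(n); F=200/np.tan(np.radians(c["vfov"])/2)
    # jar offset relative to ring, with heights fixed
    a=ray(c,*rp,.072);b=ray(c,*jp,.1597);v=rot(c["orientation"])[:,0]
    print(n,a.round(4),b.round(4),"lateral axis",v.round(2),"jar-ring lateral mm",((b-a)@v*1000).round(1))
    for bias in ((.581,-.294,.072),(.5804,-.2946,.1597)):
        p=rot(c["orientation"]).T@(np.array(bias)-c["origin"]);print((p[:2]/p[2]*F+[c["cx"],c["cy"]]).round(1))
E
```

```text
scene [ 0.5809 -0.2914  0.072 ] [ 0.5811 -0.2971  0.1597] lateral axis [ 0.45  0.89 -0.02] jar-ring lateral mm -6.9
[197.3 273.9]
[190.2 238.5]
side [ 0.5823 -0.2901  0.072 ] [ 0.5791 -0.2947  0.1597] lateral axis [-1.   -0.1  -0.02] jar-ring lateral mm 1.9
[302.7 145.3]
[301.5 112. ]
```

```bash
python3 -m pendant '[[[1,1.5,-15,0,20],[0,0,-15,0,20],[0,0,-8,0,20],[0,0,-3,0,20],[0,0,0,0,20]]]'; for i in 1 2 ; do :; done; python3 -m pendant '[[[0,0,-2,0,20],[0,0,0,0,20]]]'; python3 -m pendant '[[[0,0,-2,0,20],[0,0,0,0,20]]]'
```

```text
time_s: 10.4
eef_pos: [0.5814, -0.2932, 0.1386]
eef_rot: [-0.0, 0.115, 0.993, 0.0]
wrist_force: [-0.5, 0.0, -2.0]
opening: 0.424
time_s: 10.65
eef_pos: [0.5816, -0.2933, 0.1371]
eef_rot: [0.0, 0.115, 0.993, -0.0]
wrist_force: [-0.8, -0.5, -1.5]
opening: 0.431
time_s: 10.9
eef_pos: [0.5814, -0.2931, 0.1346]
eef_rot: [-0.0, 0.115, 0.993, 0.0]
wrist_force: [-0.2, 0.1, -1.9]
opening: 0.429
```

```bash
python3 -m pendant '[[[0,0,-1,0,20],[0,0,0,0,20]]]'; python3 -m pendant '[[[0,0,-1,0,20],[0,0,0,0,20]]]';python3 -m pendant '[[[0,0,-1,0,20],[0,0,0,0,20]]]'
```

```text
time_s: 11.15
eef_pos: [0.5814, -0.2931, 0.1337]
eef_rot: [-0.0, 0.115, 0.993, 0.0]
wrist_force: [0.0, -0.9, -2.3]
opening: 0.429
time_s: 11.4
eef_pos: [0.5815, -0.2933, 0.1328]
eef_rot: [0.0, 0.115, 0.993, -0.0]
wrist_force: [0.4, 0.3, -0.9]
opening: 0.429
time_s: 11.65
eef_pos: [0.5816, -0.2936, 0.1322]
eef_rot: [0.0, 0.115, 0.993, -0.0]
wrist_force: [-1.3, -0.8, 0.0]
opening: 0.43
```

```bash
python3 -m pendant '[[[0,0,-0.7,0,20],[0,0,0,0,20]]]'; python3 -m pendant '[[[0,0,-0.6,0,20],[0,0,0,0,20],[0,0,0,0,20]]]'
```

```text
time_s: 11.9
eef_pos: [0.5818, -0.2937, 0.1318]
eef_rot: [0.001, 0.115, 0.993, -0.001]
wrist_force: [0.0, -1.5, 3.2]
opening: 0.426
time_s: 12.28
eef_pos: [0.5819, -0.2939, 0.1314]
eef_rot: [0.001, 0.115, 0.993, -0.001]
wrist_force: [-0.7, -1.7, 5.2]
opening: 0.429
```

A sideways push of -1.7 N in y means the ring centre lies slightly toward -y; I'll ease over 1 mm.

```bash
python3 -m pendant '[[[0,-1,0,0,20],[0,0,0,0,20],[0,0,0,0,20]]]'; python3 -m pendant '[[[0,-0.7,0,0,20],[0,0,0,0,20],[0,0,0,0,20]]]'; python3 - <<'E'
from h import *
for n in ("scene","side"): see(n,n+"6")
a=cv2.imread("pics/scene6.png")[150:330,120:290];b=cv2.imread("pics/side6.png")[50:230,220:390];
cv2.imwrite("pics/n.png",np.hstack([cv2.resize(x,None,fx=2.3,fy=2.3,interpolation=2) for x in (a,b)]))
print(monitor.get_obs()["torque"])
E
```

```text
time_s: 12.65
eef_pos: [0.5816, -0.2945, 0.1308]
eef_rot: [0.0, 0.115, 0.993, -0.0]
wrist_force: [-1.1, -2.7, 4.6]
opening: 0.427
time_s: 13.02
eef_pos: [0.5815, -0.2948, 0.1306]
eef_rot: [0.0, 0.115, 0.993, 0.0]
wrist_force: [-0.9, -1.1, 4.6]
opening: 0.43
[-0.19380972  0.10243368 -0.02267133]
```

View pics/n.png

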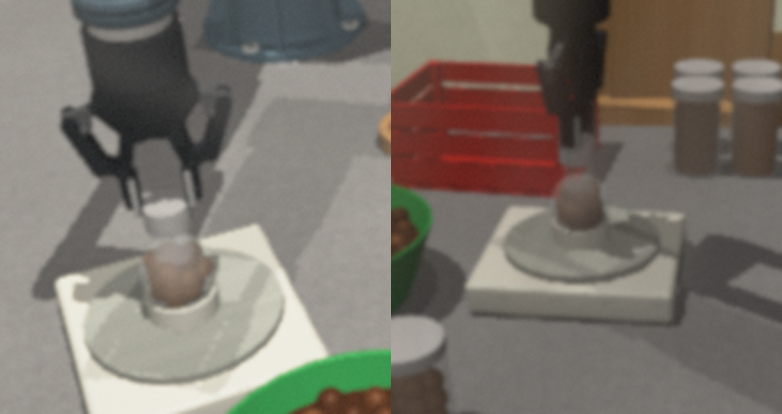

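The ball sits in the ring at scene crop (178,275) and side crop (580,205), and the jar looks upright. It is still settling as I shift toward -y, so I'll nudge again.

```bash
python3 -m pendant '[[[0,-0.8,0,0,20],[0,0,0,0,20],[0,0,0,0,20]]]'; python3 -m pendant '[[[0,-0.8,0,0,20],[0,0,0,0,20],[0,0,0,0,20]]]';  python3 -c "
from h import *
print(monitor.get_obs()['torque'])"
```

```text
time_s: 13.5
eef_pos: [0.5815, -0.2951, 0.1305]
eef_rot: [-0.0, 0.115, 0.993, 0.0]
wrist_force: [-0.6, 0.9, 4.4]
opening: 0.425
time_s: 13.88
eef_pos: [0.5815, -0.2954, 0.1304]
eef_rot: [-0.0, 0.115, 0.993, 0.001]
wrist_force: [-0.1, 1.8, 6.5]
opening: 0.43
[ 0.45372713  0.05933609 -0.02019053]
```

```bash
python3 -m pendant '[[[0,0.7,0.3,0,20],[0,0,0,0,20],[0,0,0,0,20]]]'
```

```text
time_s: 14.25
eef_pos: [0.5814, -0.2952, 0.1304]
eef_rot: [-0.0, 0.115, 0.993, 0.0]
wrist_force: [-0.2, 2.4, 3.3]
opening: 0.424
```

```bash
python3 -m pendant '[[[0,0.6,0.2,0,20],[0,0,0,0,20],[0,0,0,0,20]]]'; python3 -c "
from h import *
print(monitor.get_obs()['torque'])"
```

```text
time_s: 14.62
eef_pos: [0.5812, -0.2951, 0.1306]
eef_rot: [-0.0, 0.115, 0.993, 0.0]
wrist_force: [-1.0, 1.0, 1.1]
opening: 0.428
[ 0.1036334  -0.03746808 -0.02054773]
```

Only about 1 N is left in any direction, so I'll release gradually.

```bash
python3 -m pendant '[[[0,0,0,0,38],[0,0,0,0,42],[0,0,0,0,48],[0,0,0,0,56],[0,0,0,0,56]]]'; python3 - <<'E'
from h import *
for n in ("scene","side","wrist"): see(n,n+"7",("large_jar_mid",))
a=cv2.imread("pics/scene7.png")[150:330,120:290];b=cv2.imread("pics/side7.png")[50:230,220:390];c=cv2.imread("pics/wrist7.png")[130:310,235:405]
cv2.imwrite("pics/o.png",np.hstack([cv2.resize(x,None,fx=1.55,fy=1.55,interpolation=2) for x in (a,b,c)]))
E
```

```text
time_s: 15.25
eef_pos: [0.5815, -0.2952, 0.131]
eef_rot: [0.0, 0.115, 0.993, -0.0]
wrist_force: [0.8, -0.9, 1.1]
opening: 0.656
scene large_jar_mid tip_of [ 0.5761 -0.2949  0.1105] 0.57 px 193.0 258.0
scene large_jar_mid recognise [ 0.5946 -0.3021  0.1125] 0.56 px 192.0 263.0
side large_jar_mid tip_of [ 0.5753 -0.2921  0.1078] 0.73 px 304.0 133.0
side large_jar_mid recognise [ 0.5758 -0.2723  0.106 ] 0.93 px 303.0 137.0
wrist large_jar_mid tip_of [ 0.5806 -0.2935  0.1098] 0.89 px 317.0 227.0
wrist large_jar_mid recognise [ 0.5684 -0.2886  0.1549] 0.82 px 321.0 236.0
```

View pics/o.png

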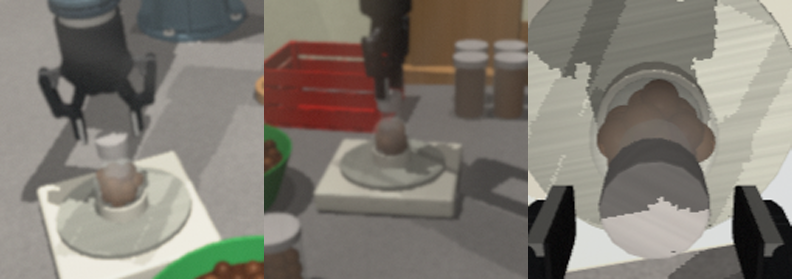

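The jar stands upright in the ring with both pads clear of the cap. Opening wide and lifting off.

```bash
python3 -m pendant '[[[0,0,0,0,70],[0,0,2,0,75],[0,0,15,0,75],[0,0,35,0,75],[0,0,45,0,75],[0,0,30,0,75],[-15,0,10,0,75],[-30,0,0,0,75]]]';python3 -m pendant '[[[-45,0,0,0,75],[-30,0,0,0,75],[-10,0,0,0,75],[0,0,0,0,75]]]'; python3 - <<'E'
from h import *
for n in ("scene","side","wrist"): see(n,n+"8",("large_jar_mid","small_jar_mid"))
a=cv2.imread("pics/scene8.png")[190:330,120:380];b=cv2.imread("pics/side8.png")[90:300,200:400];r=lambda x:cv2.resize(x,(int(x.shape[1]*360/x.shape[0]*.8),int(288)),interpolation=2)
t=np.hstack([r(a)[:,:400],r(b)])
w=cv2.imread("pics/wrist8.png");w=cv2.resize(w,(460,288));t2=np.zeros((288,t.shape[1],3),np.uint8);t2[:,:460]=w
cv2.imwrite("pics/p.png",np.vstack([t,t2])); print(t.shape)
E
```

```text
time_s: 16.7
eef_pos: [0.5358, -0.2952, 0.2687]
eef_rot: [0.0, 0.114, 0.993, -0.0]
wrist_force: [-0.4, -0.5, -0.8]
opening: 0.875
time_s: 17.2
eef_pos: [0.451, -0.2952, 0.2679]
eef_rot: [0.0, 0.115, 0.993, 0.0]
wrist_force: [-0.0, -0.2, 0.4]
opening: 0.88
scene large_jar_mid tip_of [ 0.577  -0.2959  0.1117] 0.68 px 193.0 258.0
scene large_jar_mid recognise [ 0.594  -0.2994  0.1124] 0.76 px 193.0 262.0
scene large_jar_mid recognise [0.5355 0.0989 0.0486] 0.38 px 354.0 221.0
scene small_jar_mid tip_of [0.5229 0.1067 0.0437] 0.61 px 355.0 219.0
scene small_jar_mid recognise [0.5328 0.0987 0.0481] 0.78 px 354.0 221.0
side large_jar_mid tip_of [ 0.5772 -0.2923  0.1081] 0.76 px 304.0 132.0
side large_jar_mid recognise [ 0.5771 -0.2736  0.1084] 0.94 px 303.0 135.0
side large_jar_mid recognise [ 0.5749 -0.2354  0.0347] 0.26 px 303.0 170.0
side small_jar_mid tip_of [0.5233 0.0994 0.0409] 0.94 px 307.0 263.0
side small_jar_mid recognise [0.5169 0.1162 0.0465] 0.8 px 310.0 267.0
wrist large_jar_mid tip_of [ 0.5812 -0.2927  0.108 ] 0.92 px 339.0 275.0
wrist large_jar_mid recognise [ 0.5669 -0.2914  0.1217] 0.67 px 339.0 271.0
wrist small_jar_mid tip_of [0.5262 0.1023 0.0426] 0.95 px 606.0 159.0
wrist small_jar_mid recognise [0.5191 0.0913 0.0493] 0.65 px 602.0 157.0
(288, 674, 3)
```

View pics/p.png

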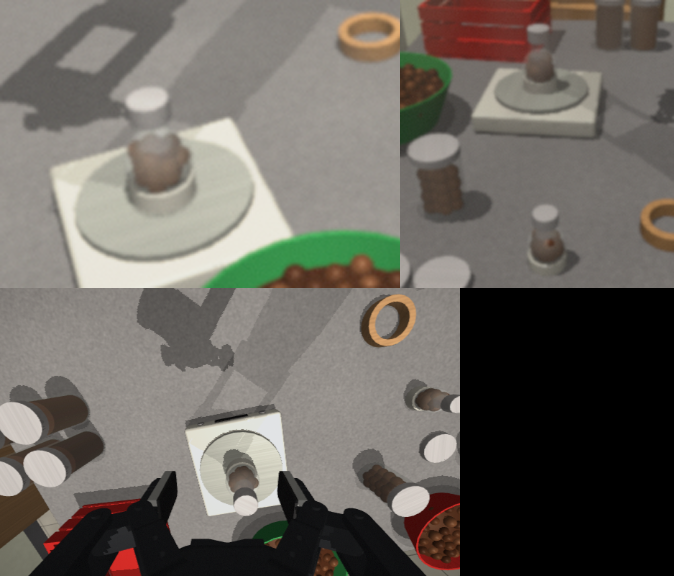

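The large jar stands in the ring: scene (148,97) to (158,160), wrist (245,490). The small jar stands in its collar. One numeric tilt check on the cap before handing in.

```bash
python3 - <<'E'
from h import *
c=imaging.camera("wrist");g=cv2.cvtColor(c["img"],cv2.COLOR_RGB2HSV);m=((g[...,1]<25)&(g[...,2]>205)).astype(np.uint8)
m[:,:290]=0;m[:,380:]=0;m[:260]=0
n,l,st,ce=cv2.connectedComponentsWithStats(m)
for i in range(1,n):
    if st[i,4]>100: print(st[i],ce[i].round(1),ray(c,*ce[i],.164).round(4))
for n,pt in (("scene",(192,231.5)),("side",(300.8,109))): print(n,ray(imaging.camera(n),*pt,.164).round(4))
E
```

```text
[ 290  283   90   33 1601] [330.8 301.7] [ 0.5778 -0.3066  0.164 ]
scene [ 0.5652 -0.2863  0.164 ]
side [ 0.583  -0.3031  0.164 ]
```

```bash
python3 -c "
from h import *
order.hand_in()"
```

```text
the job is handed in; nothing more can be done
```

The large jar is standing upright, cap up, in the ring on the scale's pan. I set it down gently, easing it sideways until only about 1 N was left on the wrist, then let go. The job was handed in at about 17 s, with the arm clear of everything.

**Position:** after release, all three cameras put the jar's middle within about 5 mm of the ring's centre. They put its height at 0.108–0.112 m, where 0.112 m was expected. The small jar measured where it started and still stands in its collar.

**Tilt:** the jar looks upright in all views, but only to within about 3°. My last numeric check on the cap was inconclusive. The wrist reading merged the cap with the white scale box. The scene and side readings came from hand-picked pixels and disagreed with each other by up to 2 cm.

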